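Post a spent ink cartridge through the sprung flap of a collection box

TASK

Put the spent ink cartridge into the white collection box by pushing the cartridge itself through one of the two green sprung flaps in the lid, until it has dropped right down inside and the flap has closed behind it. One of the two bays is already full, which cannot be seen from outside: its flap hardly gives when pressed; do not force it, use the other one. Leave the mug, the stapler, the ink bottle and the tape where they are.

Things in the scene. Friction and masses are not known exactly. Their poses are not given: they have to be found in the camera images.
- cartridge: black ink cartridge with blue labels, standing upright: 26 mm (own x) by 60 mm (own y), 92 mm tall (z); the lowest 14 mm are a narrower foot, 21 by 52 mm. Origin at the centre of its underside. Weighs 50 to 120 g. Grip it across the 26 mm near its top
- cartridge_mid (a point): the middle of the cartridge, 46 mm above its underside
- collection_box: white box fixed to the counter, 110 mm (own x) by 220 mm (own y), 180 tall, walls 5 mm, green panels on its front (own -x side). Origin at the centre of its underside. Left bay at y > 0, right bay at y < 0. A cartridge drops once its top is pushed past the open flap's edge, about 40 mm below the lid; closed fingers fit in, best turned to close along the slot's length; fingers round a cartridge do not
- slot_left (a point): centre of the left slot in the lid, on the lid's top, at x 27, y +54, z 180 mm in the box frame. The slot is 46 mm in box x (4 to 50) by 80 mm in y; flap hinge at x = 4; the edge at x = 50 is the smooth inner face of the back wall. A cartridge pushed in part way is pinched by the flap against that wall and stays there when let go
- slot_right (a point): centre of the right slot in the lid, on the lid's top, at x 27, y -54, z 180 mm in the box frame. The slot is 46 mm in box x (4 to 50) by 80 mm in y; flap hinge at x = 4; the edge at x = 50 is the smooth inner face of the back wall. A cartridge pushed in part way is pinched by the flap against that wall and stays there when let go
- flap_left: green sprung flap over the left bay, a plate 44 mm (own x) by 77 mm (y), 3 mm thick. Origin on its hinge, 2 mm below the lid's top; the free edge lies 44 mm along its own +x. Shut, it is level; the free edge swings down into the box, up to 80 deg, and a spring shuts it: 1 to 4 N open it. Over a full bay it gives only 2 to 8 mm under 15 N; over 35 N is forcing it
- flap_right: green sprung flap over the right bay, a plate 44 mm (own x) by 77 mm (y), 3 mm thick. Origin on its hinge, 2 mm below the lid's top; the free edge lies 44 mm along its own +x. Shut, it is level; the free edge swings down into the box, up to 80 deg, and a spring shuts it: 1 to 4 N open it. Over a full bay it gives only 2 to 8 mm under 15 N; over 35 N is forcing it
- mug: white coffee mug with a blue band and a handle, 80x117 mm, 102 tall; a bystander, to be left alone. Origin at the centre of its underside
- stapler: dark red desk stapler, 40x149 mm, 51 tall; a bystander, to be left alone. Origin at the centre of its underside
- ink_bottle: square ink bottle with a black cap, 51x50 mm, 55 tall; a bystander, to be left alone. Origin at the centre of its underside
- tape_roll: roll of tan tape lying flat, 96 mm across, 25 tall; a bystander, to be left alone. Origin at the centre of its underside
Things that resemble listed ones, but are neither listed nor needed, are in the scene too. Leave any orange or turquoise look-alike of the cartridge alone.

How it is judged (in metres and radians):
On the way:
1. the cartridge itself presses one of the flaps open, by at least 40 degrees (((angle between flap_left's own z axis and vertical above 0.7 rad and contact force between cartridge and flap_left above 0.1 N) or (angle between flap_right's own z axis and vertical above 0.7 rad and contact force between cartridge and flap_right above 0.1 N))), for 0.1 s.
At the end, for the whole second after the job is handed in: The cartridge lies at rest inside the collection box, its middle less than 100 mm above the box's underside, and both flaps are shut (within 7 degrees of level) (z of cartridge_mid in the frame of collection_box between 0 and 0.1 m and x of cartridge_mid in the frame of collection_box between -0.055 and 0.055 m and y of cartridge_mid in the frame of collection_box between -0.11 and 0.11 m and angle between each of flap_left, flap_right's own z axis and vertical below 0.12 rad and linear speed of cartridge below 0.03 m/s); the robot touches nothing.
It fails at once if a flap is forced with more than 35 N (contact force between any of flap_left, flap_right and cartridge above 35 N or contact force between any of flap_left, flap_right and the fingers above 35 N).
It fails at once if the mug is moved by more than 30 mm (distance of mug from where it was at the start of the episode above 0.03 m).
It fails at once if the stapler is moved by more than 30 mm (distance of stapler from where it was at the start of the episode above 0.03 m).
It fails at once if the ink bottle is moved by more than 30 mm (distance of ink_bottle from where it was at the start of the episode above 0.03 m).
It fails at once if the tape roll is moved by more than 30 mm (distance of tape_roll from where it was at the start of the episode above 0.03 m).
It also fails if it takes over 51 s, if anything falls off the work surface, if the arm or the gripper's body presses on something with over 40 N, if the wrist force passes 120 N, or if a joint passes its speed limit or range.

ROBOT

A 7-joint arm with a two-finger parallel gripper is mounted at the origin on a cart in front of the work surface, level with it; the furniture and walls round the work are solid. World frame = base frame: x ahead of the robot, y to its left, z up, the work surface at z = 0. Lengths are in mm, angles in rad, forces in N, time in s.
With the tool pointing down it reaches from about 400 to 850 mm from the base axis. Payload 4.5 kg.
Tool frame: the origin (TCP) lies at the very end of the fingers, on their centre line; the grasp point (between the pads) lies 19 mm behind it; z points along the fingers, y is the line along which they close (so a half turn about z gives the same grasp; the last joint's range is limited). The gripper opens to 85 mm and grips with 20 to 120 N. Pads are 22 mm wide; open, the fingers measure 114 mm over their backs; the gripper's body (76 mm by 85 mm) begins 54 mm behind the grasp point. The pads swing forward as they close: fully open they stand 13 mm farther back than shut.
Start: joints at [-1.209, 0.689, -0.195, 1.565, 0.157, 0.902, -0.215], TCP at [201.207, 591.752, 231.317] pointing down, gripper open.
Joint ranges: [-3.01, 3.01], [-0.46, 2.08], [-1.47, 1.51], [0.13, 2.56], [-1, 4.14], [0.04, 2.09], [-2.66, 2.66]. Speed limits (rad/s): [2.57, 2.57, 3.14, 3.14, 3.14, 3.14, 3.14].

INTERFACE

Orientations are given as a unit quaternion [w, x, y, z].
In Python, from plant import arm gives the robot as it stands.
- The arm moves only by the shell command python3 -m handwheel 'ROWS'. ROWS is a JSON object of lists of equal length, an entry for each row: "jaw": the opening, from -1 (shut) to 1 (fully open); "delta_pos": the shift along the tool's x, y, z in m, a list of three; "rotation": the turn, a rotation vector about the tool's x, y, z in degrees, a list of three. A call has 1 to 12 rows; each row is the pose to reach, as a shift and turn from the pose commanded when the call began, along the tool's axes at that moment; what a row does not reach only later rows make up. A row lasts 1/8 s, in which the tool goes at most 62.5 mm and 10.7 degrees, less where a joint would pass 70% of its speed; a pose out of reach is approached as far as the arm can. A call with a gripper value outside its range is refused whole. The fingers move at their own pace and stop on an object; the grip force is fixed at half the most. Time passes only in rows, so rows that repeat a pose let the fingers close. It gives the time, the measured TCP pose, the force, the opening and the grip force at its end, in the units of the state.
- arm.state(): the state, without advancing time (a new reading comes with each control period).
- arm.camera(name): name is "scene" or "top" or "wrist"; returns a dict with "frame" (420x560x3 uint8, red, green, blue), "fovy" (degrees; the focal length in pixels is half the picture's height over the tangent of half this angle, whatever the lens; pixels are square), "cx", "cy" (the principal point, pixels), "world_from_camera" (4x4, takes a point from camera to world coordinates). Camera axes: x right, y down, z forward; pixel columns grow to the right and rows downward; lengths in mm; the calibration is good to about 2 mm. A picture is of the moment at which its call begins. There is no depth.
- arm.job_done(): hands the job in; it is judged then, once.
The state is a dict: "t": time; "joint_positions": joint angles; "qd": joint speeds; "joint_efforts": joint torques, N m; "ee_pos": TCP position; "tcp_rot": TCP orientation; "wrist_force": force on the tool from outside, world axes, zero at the start; "moment": the same for the moment, N m; "width": opening from 0.0 (shut) to 1.0 (fully open); "grasp_force": force on a finger pad.
Only numpy, scipy, OpenCV 4.12 (cv2) and the standard library are available. Lean on these libraries where they do the work, as an engineer would, in place of code of your own. Each camera call takes 0.05 s, during which the arm holds its last target. There are 200 camera calls.

## Working session

There is one attempt and no reset: what is moved stays moved. The work goes in short steps, Python scripts to look and compute and a shell command to move; the robot and the scene stay as the last step left them, time stands still between calls to the robot, and variables do not carry over. Pictures are saved under pics/ and viewed, at most 10 in all, crops included, and the job is handed in when it is done.

```bash
mkdir -p pics
cat > h.py <<'E'
import numpy as np, cv2
from plant import arm
def snap(n,f):
    c=arm.camera(n); cv2.imwrite('pics/%s.png'%f,c['frame'][:,:,::-1]); np.save('pics/%s.npy'%f,c,allow_pickle=True); return c
def load(f): return np.load('pics/%s.npy'%f,allow_pickle=True).item()
def ray(c,u,v):
    f=c['frame'].shape[0]/2/np.tan(np.radians(c['fovy'])/2); T=np.array(c['world_from_camera'])
    return T[:3,3],T[:3,:3]@np.array([(u-c['cx'])/f,(v-c['cy'])/f,1])
def onz(c,u,v,z):
    o,d=ray(c,u,v); return o+d*(z-o[2])/d[2]
def proj(c,p):
    f=c['frame'].shape[0]/2/np.tan(np.radians(c['fovy'])/2); T=np.array(c['world_from_camera'])
    q=T[:3,:3].T@(np.array(p)-T[:3,3]); return q[:2]/q[2]*f+[c['cx'],c['cy']]
E
python3 -c "
from h import *
a=snap('scene','s0');b=snap('top','t0');s=arm.state();print(s)
for c in(a,b):print(c['fovy'],c['cx'],c['cy'],np.round(c['world_from_camera'],2).tolist())
"
```

```text
{'t': 0.1, 'joint_positions': array([-1.20918715,  0.68988975, -0.19453172,  1.56624515,  0.15728391,
        0.90248802, -0.21515254]), 'qd': array([ 0.00131239, -0.0025864 , -0.00123336, -0.00222133,  0.00032629,
       -0.00301555, -0.00118897]), 'joint_efforts': array([-3.27760288e-03, -5.40596366e+01, -1.27155516e+00, -1.58985043e+01,
        9.32567316e-03,  4.36738279e-03,  2.61932684e-06]), 'ee_pos': array([201.07577598, 591.15795672, 230.56963204]), 'tcp_rot': array([-8.43604160e-05,  1.63160099e-01,  9.86599265e-01, -8.16002467e-04]), 'wrist_force': array([0.10760249, 0.38041816, 0.20878759]), 'moment': array([ 0.0065345 ,  0.01726513, -0.01039235]), 'grasp_force': 0.0, 'width': 1.0014574371661675}
50.64536524500433 278.9994493512116 210.0078970870752 [[0.74, -0.52, 0.44, -153.93], [-0.68, -0.55, 0.49, -780.33], [-0.01, -0.66, -0.75, 1321.59], [0.0, 0.0, 0.0, 1.0]]
48.16936754532381 278.99603412849194 206.8430515437616 [[-0.02, -0.98, 0.17, 225.99], [-1.0, 0.02, -0.0, -9.0], [-0.0, -0.17, -0.99, 1825.56], [0.0, 0.0, 0.0, 1.0]]
```

View pics/s0.png

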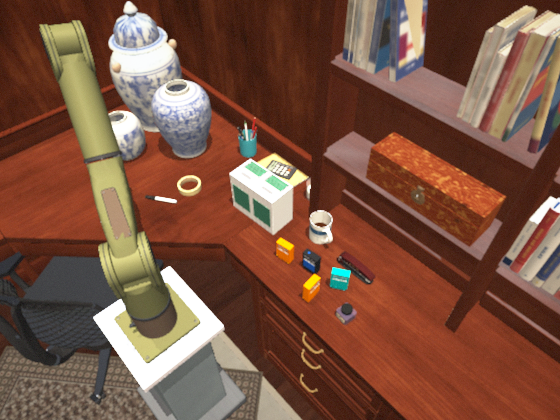

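View pics/t0.png

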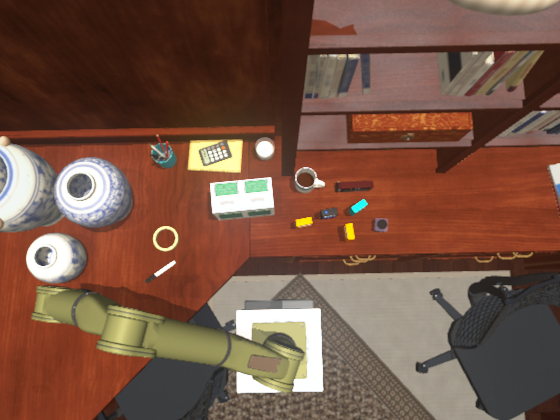

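Scene: black/blue cartridge at (311,261); look-alikes are orange (285,250), orange (311,288) and turquoise (340,278). The dark ink bottle is at (346,312) and the box at (262,195). In the top view the cartridge is at (329,214) and the box at (242,197). I choose the black one and check it in a crop.

```bash
python3 -c "
from h import *
s=load('s0');t=load('t0')
cr=lambda c,x,y,w,h,k:cv2.resize(c['frame'][y:y+h,x:x+w,::-1],None,fx=k,fy=k,interpolation=cv2.INTER_CUBIC)
A=cr(s,225,155,150,100*17//10,3.5);B=cr(t,200,160,200,100,2.6)
cv2.imwrite('pics/c1.png',A)
print('cart top',onz(t,329,213,92),'scene',onz(s,311,255,92))
for n,u,v in(('or1',304,222),('or2',349,231),('tq',359,206),('bottle',381,225),('mug',306,180),('tape',166,238)):print(n,onz(t,u,v,50).round())
g=cv2.inRange(cv2.cvtColor(t['frame'],cv2.COLOR_RGB2HSV),(60,90,60),(88,255,255))
n,l,st,ce=cv2.connectedComponentsWithStats(g)
for i in range(1,n):
  if st[i,4]>30: print(st[i],ce[i],onz(t,*ce[i],180).round(1))
g=cv2.inRange(cv2.cvtColor(s['frame'],cv2.COLOR_RGB2HSV),(60,90,60),(88,255,255))
n,l,st,ce=cv2.connectedComponentsWithStats(g)
for i in range(1,n):
  if st[i,4]>30: print('S',st[i],ce[i],onz(s,*ce[i],180).round(1))
"
```

```text
cart top [ 501.07494598 -196.41507324   92.        ] scene [ 502.32801098 -199.73365852   92.        ]
or1 [ 475. -104.   50.]
or2 [ 437. -274.   50.]
tq [ 533. -317.   50.]
bottle [ 457. -397.   50.]
mug [ 639. -117.   50.]
tape [425. 421.  50.]
[161 154  15  13  79] [169.70886076 161.01265823] [689.7 382.  180. ]
[246 180  21  13 101] [256.24752475 185.56435644] [592.1  69.9 180. ]
[216 183  21  12 104] [226.23076923 188.52884615] [583.5 177.5 180. ]
[349 201  14  14  46] [353.7826087  209.69565217] [ 497.1 -275.3  180. ]
S [246 163  20  13  77] [256.20779221 169.27272727] [582.7 171.7 180. ]
S [267 176  20  14 101] [276.24752475 182.54455446] [590.4  69.3 180. ]
S [234 186  15  25 197] [241.23350254 197.82233503] [450.4  97.8 180. ]
S [254 200  16  26 224] [261.31696429 212.23214286] [458.   -0.8 180. ]
S [330 272  20  18 203] [338.59605911 281.98522167] [ 445.7 -366.8  180. ]
```

View pics/c1.png

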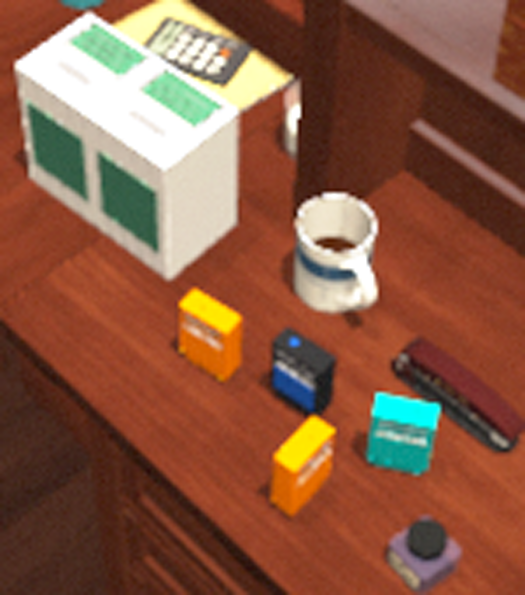

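The crop confirms the black/blue cartridge at about (502,-198). It stands nearly square to the axes, with orange on its left and turquoise on its right, and the mug behind it. I'll go above the box first and take a wrist view.

```bash
cat >> h.py <<'E'
from scipy.spatial.transform import Rotation as Ro
def go(p,yaw,base=None):
    """delta in tool axes (m) and rotvec (deg) to world TCP p (mm), tool pointing down, tool y at world angle yaw deg"""
    s=arm.state(); q=s['tcp_rot']; R=Ro.from_quat([q[1],q[2],q[3],q[0]])
    a=np.radians(yaw); y=np.array([np.cos(a),np.sin(a),0]); z=np.array([0,0,-1.]); T=Ro.from_matrix(np.c_[np.cross(y,z),y,z])
    print('dpos',(R.inv().apply(np.array(p)-s['ee_pos'])/1000).round(4),'rot',(R.inv()*T).as_rotvec(degrees=True).round(2),'at',s['ee_pos'].round(1),'t',s['t'])
E
python3 -c "
from h import *
go([520,100,350],4)"
```

```text
dpos [-0.4601 -0.3625 -0.1188] rot [-8.000e-02  6.000e-02  6.722e+01] at [201.1 591.2 230.6] t 0.1
```

```bash
python3 -m handwheel '{"jaw":[1,1,1,1,1,1,1,1,1,1,1,1],"delta_pos":[[-0.02,-0.02,-0.05],[-0.06,-0.05,-0.09],[-0.1,-0.08,-0.12],[-0.145,-0.115,-0.12],[-0.19,-0.15,-0.12],[-0.235,-0.185,-0.12],[-0.28,-0.22,-0.12],[-0.325,-0.255,-0.12],[-0.37,-0.29,-0.12],[-0.415,-0.325,-0.12],[-0.46,-0.362,-0.12],[-0.46,-0.362,-0.12]],"rotation":[[0,0,0],[0,0,7],[0,0,14],[0,0,21],[0,0,28],[0,0,35],[0,0,42],[0,0,49],[0,0,56],[0,0,62],[0,0,67],[0,0,67]]}'
python3 -c "
from h import *
c=snap('wrist','w1');print(np.round(c['world_from_camera'],2).tolist(),c['fovy'],c['cx'],c['cy']);print(arm.state()['joint_positions'])
go([500,-195,300],0)"
```

```text
t: 1.6
ee_pos: [522.0, 95.0, 351.0]
tcp_rot: [0.001, 0.684, 0.729, -0.001]
wrist_force: [0.1, 1.1, -0.9]
width: 0.999
grasp_force: 0.0
[[1.0, 0.06, 0.02, 515.94], [0.06, -0.95, -0.31, 173.66], [0.0, 0.31, -0.95, 493.61], [0.0, 0.0, 0.0, 1.0]] 58.046371495181056 276.82538176054743 217.4950607416339
[-0.38092717  0.42797077  0.16470275  1.68842502 -0.07840247  1.03255618
 -0.12161892]
dpos [-0.2914 -0.0407  0.0511] rot [-0.04  0.05  3.95] at [520.6  98.6 350.8] t 1.65
```

View pics/w1.png

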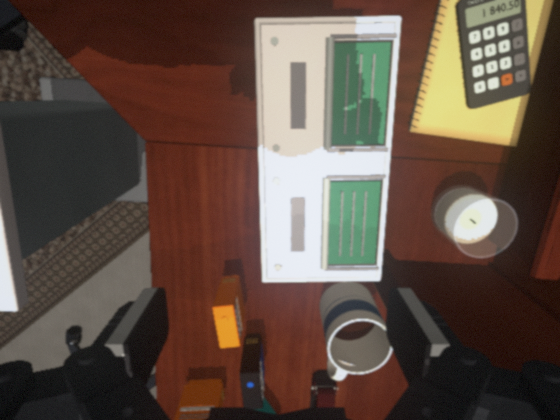

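Wrist view: lid corners are near (257,17), (401,16), (382,281) and (262,282). The flaps are at (361,93) and (353,222), and the cartridge top at (252,372). I'll measure the box and move to view the cartridge.

```bash
python3 -m handwheel '{"jaw":[1,1,1,1,1,1],"delta_pos":[[-0.05,-0.007,0.01],[-0.1,-0.014,0.02],[-0.15,-0.021,0.02],[-0.2,-0.03,0.02],[-0.22,-0.035,0.02],[-0.22,-0.035,0.02]],"rotation":[[0,0,1],[0,0,2],[0,0,3],[0,0,4],[0,0,4],[0,0,4]]}'
python3 -c "
from h import *
c=load('w1')
P=[onz(c,*p,180)[:2] for p in((257,17),(401,16),(382,281),(262,282))]
print(np.round(P,1));P=np.array(P);print('sides',[np.linalg.norm(P[i]-P[i-1]).round(1) for i in range(4)],'ctr',P.mean(0))
hsv=cv2.cvtColor(c['frame'],cv2.COLOR_RGB2HSV);g=cv2.inRange(hsv,(60,80,40),(90,255,255));g=cv2.morphologyEx(g,cv2.MORPH_CLOSE,np.ones((9,9)))
for k in cv2.findContours(g,0,2)[0]:
  if cv2.contourArea(k)>2000:
    q=np.array([onz(c,*p[0],178)[:2] for p in k],np.float32);print('flap',cv2.minAreaRect(q))
snap('wrist','w2')"
```

```text
t: 2.4
ee_pos: [500.9, -121.0, 331.1]
tcp_rot: [-0.0, 0.706, 0.708, -0.0]
wrist_force: [-0.1, 0.8, -0.1]
width: 1.004
grasp_force: 0.0
[[498.1 227. ]
 [604.8 234.6]
 [623.6  16.3]
 [513.2   8.2]]
sides [np.float64(219.3), np.float64(107.0), np.float64(219.1), np.float64(110.7)] ctr [559.89078501 121.55159299]
flap ((590.5671997070312, 69.782958984375), (41.23846435546875, 74.9261703491211), 4.357280254364014)
flap ((582.7225952148438, 177.1897735595703), (40.28961181640625, 75.68305969238281), 4.382150650024414)
```

View pics/w2.png

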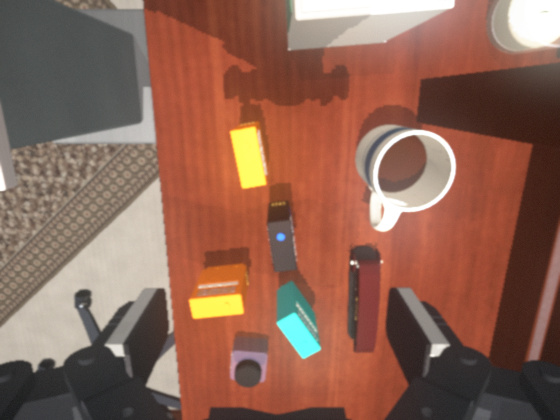

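The black cartridge's top spans about (269,220)–(297,271) with a blue dot at (281,237). It is rotated slightly. Neighbours: orange (250,155), orange (217,303), turquoise (297,318).

```bash
python3 -c "
from h import *
c=load('w2');im=cv2.resize(c['frame'][185:285,245:320,::-1],None,fx=6,fy=6,interpolation=cv2.INTER_CUBIC);cv2.imwrite('pics/c2.png',im)
hsv=cv2.cvtColor(c['frame'],cv2.COLOR_RGB2HSV)
r=c['frame'].astype(int);m=((r[:,:,0]-r[:,:,2])<25).astype(np.uint8);m[:195]=0;m[277:]=0;m[:,:255]=0;m[:,305:]=0
m=cv2.morphologyEx(m,2,np.ones((3,3)))
k=max(cv2.findContours(m,0,2)[0],key=cv2.contourArea);print(cv2.minAreaRect(k),cv2.boundingRect(k))
q=np.array([onz(c,*p[0],92)[:2] for p in k],np.float32);print(cv2.minAreaRect(q))
"
```

```text
((282.11346435546875, 245.99026489257812), (47.99544143676758, 22.26123046875), 85.10090637207031) (270, 222, 26, 49)
((506.29742431640625, -198.7833709716797), (23.94723892211914, 56.161109924316406), 5.521024703979492)
```

View pics/c2.png

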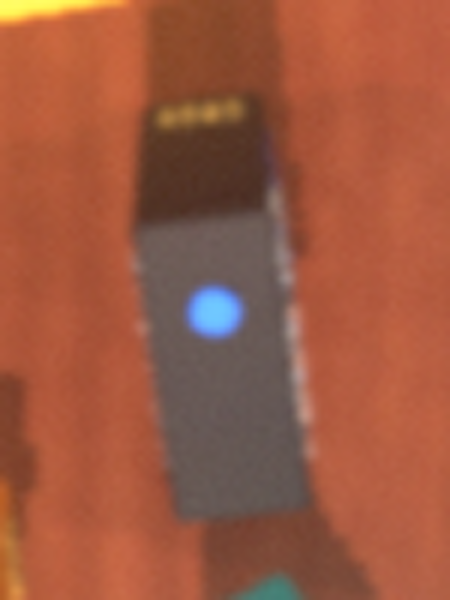

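```bash
python3 -c "
from h import *
go([506,-199,65],5.6)"
```

```text
dpos [-0.0801  0.0043  0.266 ] rot [-0.02 -0.09 -5.29] at [ 501.4 -119.3  331.1] t 2.45
```

```bash
python3 -m handwheel '{"jaw":[1,1,1,1,1,1],"delta_pos":[[-0.04,0.002,0.05],[-0.08,0.004,0.1],[-0.08,0.004,0.15],[-0.08,0.004,0.18],[-0.08,0.004,0.18],[-0.08,0.004,0.18]],"rotation":[[0,0,-3],[0,0,-5.5],[0,0,-5.5],[0,0,-5.5],[0,0,-5.5],[0,0,-5.5]]}'
python3 -c "
from h import *
go([506,-199,65],5.6)"
```

```text
t: 3.2
ee_pos: [507.2, -199.7, 152.4]
tcp_rot: [0.001, 0.67, 0.742, 0.001]
wrist_force: [-0.2, -1.2, -0.1]
width: 1.004
grasp_force: 0.0
dpos [ 0.0008 -0.0013  0.0874] rot [ 0.12 -0.01  0.26] at [ 507.2 -199.7  152.4] t 3.2
```

```bash
python3 -m handwheel '{"jaw":[1,1,1,1,-1,-1,-1,-1,-1,-1,-1,-1],"delta_pos":[[0,-0.001,0.04],[0,-0.001,0.07],[0,-0.001,0.087],[0,-0.001,0.087],[0,-0.001,0.087],[0,-0.001,0.087],[0,-0.001,0.087],[0,-0.001,0.087],[0,-0.001,0.087],[0,-0.001,0.087],[0,-0.001,0.087],[0,-0.001,0.087]],"rotation":[[0,0,0],[0,0,0],[0,0,0],[0,0,0],[0,0,0],[0,0,0],[0,0,0],[0,0,0],[0,0,0],[0,0,0],[0,0,0],[0,0,0]]}'
```

```text
t: 4.7
ee_pos: [505.4, -201.3, 65.0]
tcp_rot: [0.001, 0.671, 0.741, 0.0]
wrist_force: [-0.2, 0.9, 5.1]
width: 0.296
grasp_force: 58.5
```

Gripped: width 0.296 × 85 ≈ 25 mm. Now lift and carry it above the right slot, then check it from close by.

```bash
python3 -m handwheel '{"jaw":[-1,-1,-1,-1,-1,-1,-1],"delta_pos":[[0,0,-0.04],[0,0,-0.09],[0,0,-0.14],[0,0,-0.19],[0,0,-0.235],[0,0,-0.235],[0,0,-0.235]],"rotation":[[0,0,0],[0,0,0],[0,0,0],[0,0,0],[0,0,0],[0,0,0],[0,0,0]]}'
python3 -c "
from h import *
go([596,70,300],4.4)"
```

```text
t: 5.58
ee_pos: [504.0, -200.7, 298.5]
tcp_rot: [-0.001, 0.671, 0.742, -0.0]
wrist_force: [0.1, 0.5, -1.1]
width: 0.294
grasp_force: 58.5
dpos [ 0.2602  0.1186 -0.0014] rot [-0.09 -0.05  1.33] at [ 504.  -200.7  298.5] t 5.575
```

```bash
python3 -m handwheel '{"jaw":[-1,-1,-1,-1,-1,-1,-1,-1,-1],"delta_pos":[[0.03,0.01,0],[0.075,0.03,0],[0.12,0.05,0],[0.165,0.07,0],[0.21,0.095,0],[0.245,0.11,0],[0.26,0.118,0],[0.26,0.118,0],[0.26,0.118,0]],"rotation":[[0,0,0],[0,0,0],[0,0,0.5],[0,0,0.5],[0,0,1],[0,0,1.3],[0,0,1.3],[0,0,1.3],[0,0,1.3]]}'
python3 -c "
from h import *
c=snap('wrist','w3');go([596,70,290],4.4);s=snap('scene','s3')
cv2.imwrite('pics/c3.png',np.hstack([c['frame'][:,:,::-1],np.vstack([cv2.resize(s['frame'][110:240,210:330,::-1],(240,260)),np.zeros((160,240,3),np.uint8)])]))"
```

```text
t: 6.7
ee_pos: [595.7, 66.5, 298.9]
tcp_rot: [0.0, 0.681, 0.733, -0.001]
wrist_force: [0.5, 0.1, -0.1]
width: 0.292
grasp_force: 58.5
dpos [0.0035 0.0005 0.0092] rot [-0.05  0.09 -0.19] at [595.8  66.5 299.2] t 6.75
```

View pics/c3.png

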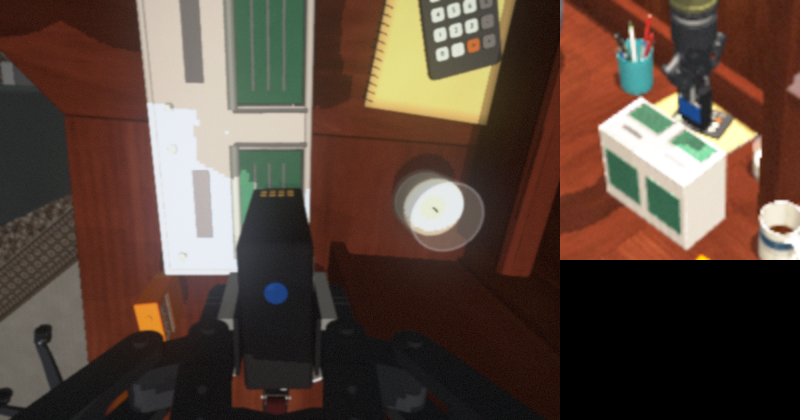

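The cartridge is held straight. Its foot's front lower edge is at (253–298, 190), and the right slot's inner frame starts at row 150 with columns 238–304. I'll check the foot against the slot.

```bash
python3 -c "
from h import *
c=load('w3');a=np.radians(4.4);X=np.array([np.cos(a),np.sin(a)]);Y=np.array([-X[1],X[0]]);C=np.array([560,121.5])
b=lambda u,v,z:(lambda p:np.round([(p-C)@X,(p-C)@Y],1))(onz(c,u,v,z)[:2])
print('foot',b(253,190,234),b(298,190,234))
print('top',b(241,387,326),b(311,387,326))
print('frame inner corner',b(238,150,180),b(304,150,180),'lid edge',b(311,140,180),b(315,20,180),'left slot near',b(236,103,180),b(305,105,180))
go([596,70,290],4.4)"
```

```text
foot [ 17.1 -30. ] [ 42.5 -30.1]
top [ 17.  -83.5] [ 43.4 -83.5]
frame inner corner [  3.8 -15.1] [ 49.2 -15.1] lid edge [53.8 -8.4] [54.4 65.2] left slot near [ 3.6 15.9] [49.3 14.5]
dpos [0.0032 0.0004 0.0093] rot [-0.03  0.07 -0.18] at [595.9  66.8 299.3] t 6.8
```

```bash
python3 -m handwheel '{"jaw":[-1,-1,-1,-1,-1,-1,-1,-1],"delta_pos":[[0.001,0.002,0.02],[0.001,0.002,0.04],[0.001,0.002,0.047],[0.001,0.002,0.05],[0.001,0.002,0.053],[0.001,0.002,0.056],[0.001,0.002,0.056],[0.001,0.002,0.056]],"rotation":[[0,0,0],[0,0,0],[0,0,0],[0,0,0],[0,0,0],[0,0,0],[0,0,0],[0,0,0]]}'
```

```text
t: 7.8
ee_pos: [598.6, 70.4, 243.7]
tcp_rot: [0.0, 0.679, 0.734, 0.0]
wrist_force: [0.3, 0.2, 0.1]
width: 0.295
grasp_force: 58.5
```

```bash
python3 -m handwheel '{"jaw":[-1,-1,-1,-1],"delta_pos":[[0,0,0.002],[0,0,0.004],[0,0,0.004],[0,0,0.004]],"rotation":[[0,0,0],[0,0,0],[0,0,0],[0,0,0]]}'; python3 -m handwheel '{"jaw":[-1,-1,-1],"delta_pos":[[0,0,0.002],[0,0,0.003],[0,0,0.003]],"rotation":[[0,0,0],[0,0,0],[0,0,0]]}'
```

```text
t: 8.3
ee_pos: [598.7, 70.5, 240.6]
tcp_rot: [0.0, 0.679, 0.734, 0.001]
wrist_force: [-1.1, -0.5, 9.5]
width: 0.295
grasp_force: 59.4
t: 8.68
ee_pos: [598.7, 70.5, 239.0]
tcp_rot: [0.001, 0.679, 0.734, 0.001]
wrist_force: [-3.8, -1.0, 17.7]
width: 0.295
grasp_force: 60.3
```

17.7 N after a few mm, so the right bay is the full one. I back off and use the left.

```bash
python3 -m handwheel '{"jaw":[-1,-1,-1,-1,-1,-1,-1],"delta_pos":[[0,0,-0.02],[0,-0.001,-0.04],[0.04,-0.001,-0.045],[0.08,-0.001,-0.045],[0.108,-0.001,-0.045],[0.108,-0.001,-0.045],[0.108,-0.001,-0.045]],"rotation":[[0,0,0],[0,0,0],[0,0,0],[0,0,0],[0,0,0],[0,0,0],[0,0,0]]}'
python3 -c "
from h import *
go([588.5,177.8,244],4.4)
c=snap('wrist','w4');cv2.imwrite('pics/w4.png',c['frame'][:,:,::-1])"
```

```text
t: 9.55
ee_pos: [588.7, 176.9, 280.9]
tcp_rot: [0.0, 0.68, 0.734, -0.001]
wrist_force: [-0.5, -0.4, -0.7]
width: 0.292
grasp_force: 58.4
dpos [ 0.001  -0.0001  0.0369] rot [-0.05  0.07 -0.03] at [588.7 176.9 280.9] t 9.55
```

View pics/w4.png

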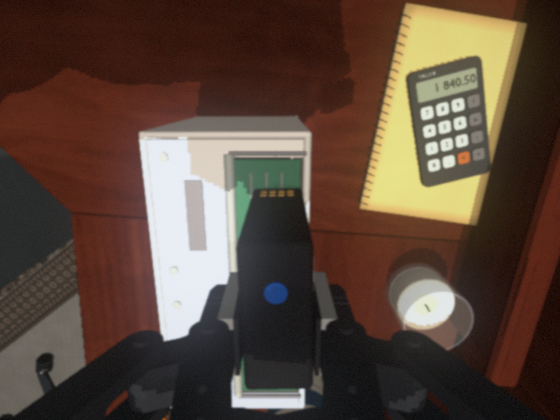

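The cartridge (columns 253–298) sits inside the left slot (232–306, rows 155–400), so I press there.

```bash
python3 -m handwheel '{"jaw":[-1,-1,-1,-1,-1,-1],"delta_pos":[[0,0,0.02],[0,0,0.034],[0,0,0.038],[0,0,0.041],[0,0,0.043],[0,0,0.043]],"rotation":[[0,0,0],[0,0,0],[0,0,0],[0,0,0],[0,0,0],[0,0,0]]}'; python3 -m handwheel '{"jaw":[-1,-1,-1],"delta_pos":[[0,0,0.003],[0,0,0.005],[0,0,0.005]],"rotation":[[0,0,0],[0,0,0],[0,0,0]]}'
```

```text
t: 10.35
ee_pos: [589.3, 178.0, 238.7]
tcp_rot: [0.0, 0.679, 0.734, 0.0]
wrist_force: [-0.3, -1.4, 0.2]
width: 0.296
grasp_force: 58.7
t: 10.72
ee_pos: [588.9, 178.3, 233.2]
tcp_rot: [-0.0, 0.679, 0.734, 0.0]
wrist_force: [0.6, 0.6, 1.3]
width: 0.292
grasp_force: 58.5
```

Left opens freely, about 1 N. Continue down to just above the lid.

```bash
python3 -m handwheel '{"jaw":[-1,-1,-1,-1,-1],"delta_pos":[[0,0,0.005],[0,0,0.01],[0,0,0.015],[0,0,0.02],[0,0,0.02]],"rotation":[[0,0,0],[0,0,0],[0,0,0],[0,0,0],[0,0,0]]}'; python3 -m handwheel '{"jaw":[-1,-1,-1,-1,-1],"delta_pos":[[0,0,0.005],[0,0,0.01],[0,0,0.015],[0,0,0.02],[0,0,0.02]],"rotation":[[0,0,0],[0,0,0],[0,0,0],[0,0,0],[0,0,0]]}'
```

```text
t: 11.35
ee_pos: [588.9, 178.0, 212.7]
tcp_rot: [0.0, 0.679, 0.734, -0.0]
wrist_force: [2.0, -0.6, -1.0]
width: 0.292
grasp_force: 58.3
t: 11.98
ee_pos: [588.7, 178.1, 192.7]
tcp_rot: [-0.0, 0.679, 0.734, -0.0]
wrist_force: [2.8, -0.3, -0.7]
width: 0.293
grasp_force: 58.3
```

```bash
python3 -m handwheel '{"jaw":[-1,-1,-1,1,1,1,1,1,1],"delta_pos":[[0,0.002,0.004],[0,0.003,0.007],[0,0.003,0.007],[0,0.003,0.007],[0,0.003,0.007],[0,0.003,0.007],[0,0.003,0.007],[0,0.003,0.007],[0,0.003,0.007]],"rotation":[[0,0,0],[0,0,0],[0,0,0],[0,0,0],[0,0,0],[0,0,0],[0,0,0],[0,0,0],[0,0,0]]}'; python3 -m handwheel '{"jaw":[1,1,1,1,1],"delta_pos":[[0,0,-0.01],[0,0,-0.035],[0,0,-0.08],[0,0,-0.11],[0,0,-0.11]],"rotation":[[0,0,0],[0,0,0],[0,0,0],[0,0,0],[0,0,0]]}'
python3 -c "
from h import *
c=snap('wrist','w5');s=snap('scene','s5')
cv2.imwrite('pics/c5.png',np.hstack([c['frame'][:,:,::-1],np.vstack([cv2.resize(s['frame'][130:240,220:320,::-1],(240,264)),np.zeros((156,240,3),np.uint8)])]));print(arm.state()['joint_positions'])"
```

```text
t: 13.1
ee_pos: [591.8, 178.4, 186.3]
tcp_rot: [-0.0, 0.679, 0.734, 0.0]
wrist_force: [0.4, 0.2, -0.5]
width: 1.001
grasp_force: 0.0
t: 13.72
ee_pos: [593.7, 178.6, 299.8]
tcp_rot: [0.002, 0.679, 0.734, 0.003]
wrist_force: [-1.0, 0.1, -1.2]
width: 1.001
grasp_force: 0.0
[-0.47445889  0.61565325  0.19341296  1.51671816 -0.13072826  1.02175074
 -0.17017963]
```

View pics/c5.png

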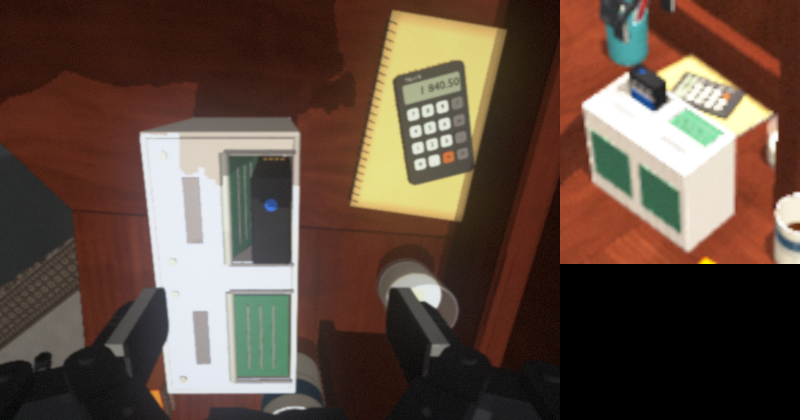

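The cartridge stands upright, pinched in the left slot. Its top spans (252–292, 187–263) against the back wall, and the left flap is open.

```bash
python3 -c "
from h import *
c=load('w5');a=np.radians(4.4);X=np.array([np.cos(a),np.sin(a)]);Y=np.array([-X[1],X[0]]);C=np.array([560,121.5])
for p in((252,187),(292,187),(288,263),(250,263)):
  w=onz(c,*p,213)[:2]-C;print(np.round([w@X,w@Y],1))
w=C+33*X+54*Y;print(w);go([*w,290],94.4);go([*w,290],-85.6)"
```

```text
[22.3 78.7]
[47.2 78.7]
[45.2 27.1]
[20.  27.2]
[588.7599133  177.87257655]
dpos [-0.0002 -0.0029  0.0065] rot [ 1.000e-02 -1.000e-02 -8.998e+01] at [591.6 178.3 296.5] t 13.825
dpos [-0.0002 -0.0029  0.0065] rot [-1.000e-02 -1.000e-02  9.002e+01] at [591.6 178.3 296.5] t 13.825
```

```bash
python3 -m handwheel '{"jaw":[-1,-1,-1,-1,-1,-1,-1,-1,-1,-1,-1],"delta_pos":[[0,-0.002,0],[0,-0.002,0],[0,-0.002,0],[0,-0.002,0],[0,-0.002,0],[0,-0.002,0],[0,-0.002,0],[0,-0.002,0],[0,-0.002,0.02],[0,-0.002,0.04],[0,-0.002,0.04]],"rotation":[[0,0,10],[0,0,20],[0,0,30],[0,0,40],[0,0,50],[0,0,60],[0,0,70],[0,0,80],[0,0,90],[0,0,90],[0,0,90]]}'
python3 -c "
from h import *
go([589.5,178,213],-85.6)"
```

```text
t: 15.2
ee_pos: [587.9, 178.2, 253.7]
tcp_rot: [0.001, 0.999, 0.039, -0.003]
wrist_force: [0.7, 0.3, -0.2]
width: 0.0
grasp_force: 0.0
dpos [0.0018 0.0002 0.0407] rot [0.07 0.33 0.03] at [587.9 178.2 253.7] t 15.2
```

Tool x is now world +x. Shift 1.5 mm that way and push down gently.

```bash
python3 -m handwheel '{"jaw":[-1,-1,-1,-1,-1,-1,-1],"delta_pos":[[0.0015,0,0.02],[0.0015,0,0.035],[0.0015,0,0.04],[0.0015,0,0.045],[0.0015,0,0.05],[0.0015,0,0.055],[0.0015,0,0.055]],"rotation":[[0,0,0],[0,0,0],[0,0,0],[0,0,0],[0,0,0],[0,0,0],[0,0,0]]}'; python3 -m handwheel '{"jaw":[-1,-1,-1,-1,-1],"delta_pos":[[0,0,0.005],[0,0,0.01],[0,0,0.015],[0,0,0.02],[0,0,0.02]],"rotation":[[0,0,0],[0,0,0],[0,0,0],[0,0,0],[0,0,0]]}'
```

```text
t: 16.08
ee_pos: [591.0, 178.3, 200.9]
tcp_rot: [0.0, 0.999, 0.039, -0.0]
wrist_force: [-0.2, 0.2, -1.0]
width: 0.001
grasp_force: 0.0
t: 16.7
ee_pos: [590.9, 178.2, 180.7]
tcp_rot: [0.0, 0.999, 0.039, -0.001]
wrist_force: [-0.2, 0.4, 0.7]
width: 0.001
grasp_force: 0.0
```

```bash
python3 -m handwheel '{"jaw":[-1,-1,-1,-1,-1,-1],"delta_pos":[[0,0,0.006],[0,0,0.012],[0,0,0.018],[-0.001,0,0.024],[-0.001,0,0.028],[-0.001,0,0.028]],"rotation":[[0,0,0],[0,0,0],[0,0,0],[0,0,0],[0,0,0],[0,0,0]]}'; python3 -m handwheel '{"jaw":[-1,-1,-1,-1,-1],"delta_pos":[[0,0,0.006],[0,0,0.012],[0,0,0.018],[0,0,0.022],[0,0,0.022]],"rotation":[[0,0,0],[0,0,0],[0,0,0],[0,0,0],[0,0,0]]}'
```

```text
t: 17.45
ee_pos: [590.0, 178.2, 152.9]
tcp_rot: [0.0, 0.999, 0.039, -0.0]
wrist_force: [-0.4, 0.4, 0.3]
width: -0.0
grasp_force: 0.0
t: 18.08
ee_pos: [590.7, 178.2, 130.9]
tcp_rot: [0.0, 0.999, 0.039, 0.0]
wrist_force: [2.3, 0.3, -2.1]
width: 0.002
grasp_force: 1.3
```

```bash
python3 -m handwheel '{"jaw":[-1,-1,-1],"delta_pos":[[0,0,0.004],[0,0,0.008],[0,0,0.008]],"rotation":[[0,0,0],[0,0,0],[0,0,0]]}'; python3 -m handwheel '{"jaw":[-1,-1,-1,-1,-1,-1,-1,-1],"delta_pos":[[0,0,-0.02],[0,0,-0.045],[0,0,-0.07],[0,0,-0.1],[0,0,-0.14],[0,0,-0.18],[0,0,-0.19],[0,0,-0.19]],"rotation":[[0,0,0],[0,0,0],[0,0,0],[0,0,0],[0,0,0],[0,0,0],[0,0,0],[0,0,0]]}'
python3 -c "
from h import *
c=snap('wrist','w6');s=snap('scene','s6')
cv2.imwrite('pics/c6.png',np.hstack([c['frame'][:,:,::-1],np.vstack([cv2.resize(s['frame'][130:240,220:320,::-1],(240,264)),np.zeros((156,240,3),np.uint8)])]))"
```

```text
t: 18.45
ee_pos: [590.5, 178.2, 123.2]
tcp_rot: [-0.0, 0.999, 0.039, 0.0]
wrist_force: [2.1, -0.1, 1.1]
width: 0.004
grasp_force: 1.1
t: 19.45
ee_pos: [589.9, 178.3, 313.0]
tcp_rot: [-0.0, 0.999, 0.039, -0.0]
wrist_force: [-0.2, 1.3, 0.0]
width: 0.0
grasp_force: 0.0
```

View pics/c6.png

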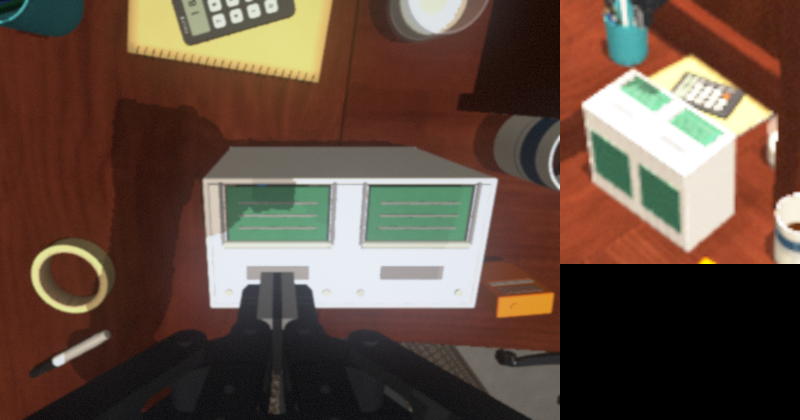

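Both flaps look shut: left (277,214), right (420,214). There is a small bluish speck near (260,185) at the left flap's free edge, which I check numerically.

```bash
python3 -c "
from h import *
c=load('w6');f=c['frame'];hsv=cv2.cvtColor(f,cv2.COLOR_RGB2HSV)
b=cv2.inRange(hsv,(100,100,30),(130,255,255))[175:250,205:350];ys,xs=np.nonzero(b);print('blue',len(xs),xs.min()+205 if len(xs) else 0,xs.max()+205 if len(xs) else 0,np.unique(ys+175))
for u in (232,245,260,275,310,325,375,400,420,460):
  print(u,[tuple(map(int,f[v,u])) for v in range(180,192,1)])
g=cv2.inRange(hsv,(55,70,25),(92,255,255))
for u in (232,260,285,310,325,375,400,420,460):
  r=np.nonzero(g[170:255,u])[0]+170;print(u,r.min(),r.max())
a=np.radians(4.4);X=np.array([np.cos(a),np.sin(a)]);C=np.array([560,121.5])
for z in(180,175,150,100):print(z,((onz(c,260,185,z)[:2]-C)@X).round(1))
"
```

```text
blue 12 258 265 [185 186]
232 [(207, 195, 181), (209, 196, 181), (196, 185, 171), (163, 154, 142), (119, 112, 104), (84, 83, 74), (67, 81, 67), (65, 93, 73), (66, 100, 77), (69, 104, 80), (69, 104, 80), (66, 102, 79)]
245 [(209, 197, 182), (208, 196, 182), (194, 182, 167), (160, 152, 138), (103, 99, 91), (59, 62, 53), (50, 69, 55), (62, 93, 70), (66, 100, 76), (66, 102, 79), (67, 103, 79), (64, 101, 77)]
260 [(189, 179, 167), (187, 176, 162), (172, 163, 150), (142, 137, 134), (96, 101, 120), (57, 77, 111), (52, 79, 90), (55, 86, 73), (62, 92, 71), (64, 95, 74), (59, 91, 71), (61, 94, 72)]
275 [(188, 179, 165), (186, 175, 161), (172, 163, 151), (143, 135, 124), (93, 90, 84), (56, 61, 55), (46, 65, 52), (53, 83, 65), (61, 94, 73), (63, 96, 74), (60, 94, 72), (63, 97, 74)]
310 [(229, 233, 237), (230, 235, 240), (229, 231, 232), (209, 208, 200), (154, 151, 144), (102, 105, 99), (83, 106, 89), (83, 129, 99), (89, 144, 109), (92, 149, 113), (93, 151, 116), (92, 149, 113)]
325 [(229, 233, 237), (230, 234, 239), (227, 231, 231), (208, 209, 201), (150, 148, 139), (95, 100, 91), (81, 104, 88),
[... 312 characters left out ...]
38), (226, 230, 231), (207, 207, 201), (137, 138, 130), (72, 79, 71), (62, 90, 72), (78, 123, 94), (88, 142, 106), (88, 145, 109), (89, 146, 110), (92, 147, 111)]
420 [(227, 232, 236), (229, 234, 239), (225, 228, 230), (203, 204, 197), (136, 136, 126), (71, 78, 71), (60, 89, 70), (77, 123, 94), (85, 141, 107), (89, 147, 110), (89, 147, 110), (89, 146, 110)]
460 [(227, 232, 236), (228, 232, 237), (225, 228, 229), (205, 204, 197), (140, 139, 129), (75, 79, 72), (65, 92, 73), (79, 125, 96), (85, 141, 105), (89, 144, 108), (90, 146, 110), (88, 143, 107)]
232 187 239
260 187 239
285 187 239
310 187 239
325 187 238
375 186 239
400 186 239
420 186 239
460 186 239
180 48.4
175 47.2
150 41.4
100 29.9
```

```bash
python3 -c "
from h import *
c=load('w6');a=np.radians(4.4);Y=np.array([-np.sin(a),np.cos(a)]);C=np.array([560,121.5])
for z in(178,97):print(z,((onz(c,261,185,z)[:2]-C)@Y).round(1))
f=snap('wrist','w7')['frame'].astype(int);print('change',np.abs(f-c['frame'])[180:192,225:335].mean())
print(arm.state()['wrist_force'],arm.job_done())"
```

```text
178 66.0
97 69.5
change 13.69949494949495
the job is handed in; nothing more can be done
[-0.20177186 -0.03185607  0.23147157] None
```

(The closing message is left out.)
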